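Hang the tool holder on the bench rail until its catch snaps

TASK

Hang the blue tool holder back on the bench rail: press the large ends of its two keyholes over the two stud heads until its back lies flat against the bar, then slide it down until it sits fully home and the red spring catch pops out through its window, and let go. Feel your way gently, because the bar's height was set by hand, and leave the other things on the bench where they are.

Things in the scene. Friction and masses are not known exactly. Their poses are not given: they have to be found in the camera images.
- holder: loose tool holder, about 0.3 kg, standing upright on the bench: blue back plate 130 wide, 132 high, 5 thick (mm), at its foot a 58 deep shelf with four tool holes, at its top a black grip. Origin: underside, mid-width, on the plate's back face. x out of its back (towards the bar when hung), y along its width, z up. Plate x -5 to 0, shelf x -58 to -5, z 0 to 14
- grip (a point): middle of the holder's black grip: 14 thick (along x), 70 wide (y), 26 high, its top 132 mm above the holder's underside. This point lies 119 above the holder's underside and 7 in front of its back face; pinch it here across x from straight above. Axes as the holder
- key_large (a point): on the holder's back face, midway between the large ends of the two keyholes, 40 mm above its underside; axes as the holder. The large ends are round holes of diameter 19 at y = -40 and +40 from here. From each a slot 10 wide runs upward and ends 19.5 above this point. The plate is solid below the large ends
- key_home (a point): on the holder's back face, midway between the places where the stud necks sit when home, 16 mm above key_large and 56 above the underside; axes as the holder. Round it is the catch window, 16 wide, from 5.5 below to 7 above this point
- stand: bench rail, fixed: grey base 110 x 215 x 12 mm, two aluminium posts 192 high, on their robot side an aluminium cross bar 212 wide, 48 high, 16 thick, clamped by black knobs. Origin on the bench under the middle of the bar's front face; x into the bar away from the robot, y along the bar, z up. It is rigid; pushing the holder on it with more than 35 N would bend the holder
- bar_face (a point): nominal middle of the bar's front face, 150 mm above the bench; axes as the stand. Two steel studs stand out at y = -40 and +40: neck diameter 7, head diameter 16, 5 thick, chamfered, 6.8 free behind it. Bar 30 below to 18 above the studs, free air above it. Clamped by hand: studs and catch really sit up to 12 mm higher or lower than this point, unmeasured; sideways and fore-aft are true
- catch (a joint): red spring catch: pin of diameter 8 mm midway between the studs at their height, standing 9.5 mm out of the bar. Value: m pushed in, 0 fully out, 0.0095 flush. Takes 1.7 N to start, 6 N to push flush, so keep the holder pressed flat (8 to 12 N) while it slides. It pops out through the holder's window within 1.5 mm of home and locks it; elsewhere a holder flat on the bar keeps it in
- screwdriver: red-handled screwdriver, 194 mm long, lying at the front left; bystander, origin at the middle of its underside
- copper_standard: copper-coloured round metal standard, diameter 45, 20 high, right front; bystander, origin at the middle of its underside
- grey_standard: grey round metal standard, diameter 40, 26 high, right front; bystander, origin at the middle of its underside
- pen: black and white marker pen, 135 mm long, lying at the left; bystander, origin at the middle of its underside
- brush: wooden-handled brush, 178 mm long, lying at the left edge; bystander, origin at the middle of its underside
- loupe: black loupe, diameter 36, 47 high, standing behind the rail; bystander, origin at the middle of its underside

How it is judged:
On the way:
1. the holder's back lies flat against the bar with the heads through the keyholes and the catch pushed in (value of joint catch above 0.006 m and x of key_large in the frame of bar_face above -0.004 m and y of key_large in the frame of bar_face between -0.006 and 0.006 m and z of key_large in the frame of bar_face between -0.018 and 0.018 m), for 0.1 s.
At the end, for the whole second after the job is handed in: The holder hangs released and at rest: back within 4 mm of the bar at the studs, slot ends within 5 mm sideways and 16 mm in height of bar_face, level within 0.06 rad, upright within 0.12 rad, catch out through its window (pushed in less than 2 mm) (value of joint catch below 0.002 m and x of key_home in the frame of bar_face between -0.004 and 0.003 m and y of key_home in the frame of bar_face between -0.005 and 0.005 m and z of key_home in the frame of bar_face between -0.016 and 0.016 m and angle between the y axis of holder and the y axis of bar_face, either way round below 0.06 rad and angle between holder's own z axis and vertical below 0.12 rad and linear speed of holder below 0.02 m/s); the robot touches nothing.
It fails at once if the holder is pushed against the bench rail with more than 35 N (contact force between holder and stand above 35 N).
It fails at once if the arm or fingers push on the bench rail itself (contact force between the arm and stand above 15 N).
It fails at once if one of the other things on the bench is moved more than 30 mm (distance of any of screwdriver, copper_standard, grey_standard, pen, brush, loupe from where it was at the start of the episode above 0.03 m).
It also fails if it takes over 54 s, if anything falls off the work surface, if the arm or the gripper's body presses on something with over 40 N, if the wrist force passes 120 N, or if a joint passes its speed limit or range.

ROBOT

A 6-joint arm with a two-finger parallel gripper is mounted at the origin on a cart in front of the work surface, level with it; the furniture and walls round the work are solid. World frame = base frame: x ahead of the robot, y to its left, z up, the work surface at z = 0. Lengths are in m, angles in rad, forces in N, time in s.
With the tool pointing down it reaches from about 0.3 to 0.775 m from the base axis. Payload 14.6 kg.
Tool frame: the origin (TCP) lies at the very end of the fingers, on their centre line; the grasp point (between the pads) lies 19 mm behind it; z points along the fingers, y is the line along which they close (so a half turn about z gives the same grasp; the last joint's range is limited). The gripper opens to 94 mm and grips with 3 to 60 N. Pads are 16 mm wide; open, the fingers measure 119 mm over their backs; the gripper's body (75 mm by 177 mm) begins 78 mm behind the grasp point.
Start: joints at [-1.266, 0.3, 1.521, -0, 1.321, -0.067], TCP at [0.2, -0.512, 0.205] pointing down, gripper open.
Joint ranges: [-3.03, 3.03], [-0.79, 2.21], [0.23, 2.52], [-1.04, 4.18], [0, 3.07], [-2.55, 2.55]. Speed limits (rad/s): [2.22, 2.22, 2.57, 3.14, 3.14, 3.14].

INTERFACE

Orientations are given as [roll, pitch, yaw] about the fixed x, y, z axes, in that order (R = Rz(yaw) Ry(pitch) Rx(roll)).
In Python, from station import ctrl gives the robot as it stands.
- The arm moves only by the shell command python3 -m pendant 'ROWS' [OPENING] [FORCE]. ROWS is JSON, a list of rows, each a list of 2 entries, a list of its own where there are three numbers: the shift along the world's x, y, z in cm, then the turn about the world's z in rad. A call has 1 to 20 rows; each row shifts and turns the commanded pose from where the row before left it; what a row does not reach is not made up. A row lasts 1/12 s, in which the tool goes at most 41.7 mm and 7.16 degrees, less where a joint would pass 70% of its speed; a pose out of reach is approached as far as the arm can. A call is refused whole if a number of a shift passes 4.17 or a number of a turn 0.125, either way. A call with a gripper value outside its range is refused whole. OPENING is the opening, from 0 (shut) to 1 (fully open), set as the call begins (- or left out, the last holds). The fingers move at their own pace and stop on an object; FORCE is the grip in N (left out, the last holds). Time passes only in rows, so rows that do not move let the fingers close. It gives the time, the measured TCP pose, the force, the opening and the grip force at its end, in the units of the state.
- ctrl.get_obs(): the state, without advancing time (a new reading comes with each control period).
- ctrl.camera(name): name is "side" or "top" or "wrist"; returns a dict with "color" (480x640x3 uint8, red, green, blue), "intrinsics" (3x3 intrinsics, pixels), "camera_from_world" (4x4, takes a point from world to camera coordinates). Camera axes: x right, y down, z forward; pixel columns grow to the right and rows downward; lengths in m; the calibration is good to about 2 mm. A picture is of the moment at which its call begins. There is no depth.
- ctrl.hand_in(): hands the job in; it is judged then, once.
The state is a dict: "time_s": time; "qpos": joint angles; "joint_vel": joint speeds; "tau": joint torques, N m; "ee_pos": TCP position; "eef_rot": TCP orientation; "force": force on the tool from outside, world axes, zero at the start; "moment": the same for the moment, N m; "grip_width": finger opening in m; "grip_force": force on a finger pad.
Only numpy, scipy, OpenCV 4.12 (cv2) and the standard library are available. Lean on these libraries where they do the work, as an engineer would, in place of code of your own. Each camera call takes 0.05 s, during which the arm holds its last target. There are 200 camera calls.

## Working session

There is one attempt and no reset: what is moved stays moved. The work goes in short steps, Python scripts to look and compute and a shell command to move; the robot and the scene stay as the last step left them, time stands still between calls to the robot, and variables do not carry over. Pictures are saved under pics/ and viewed, at most 13 in all, crops included, and the job is handed in when it is done.

```bash
mkdir -p pics; python3 - <<'E'
from station import ctrl
import cv2,numpy as np,pickle
d={}
for n in("side","top"):
    c=ctrl.camera(n);d[n]=c
    cv2.imwrite(f"pics/{n}0.png",c["color"][:,:,::-1])
    M=np.array(c["camera_from_world"]);print(n,np.round(-M[:3,:3].T@M[:3,3],3),np.round(M[2,:3],2))
pickle.dump(d,open("d0.pkl","wb"))
o=ctrl.get_obs();print({k:np.round(v,3) for k,v in o.items()})
E
```

```text
side [0.443 0.688 0.631] [ 0.11 -0.79 -0.6 ]
top [0.367 0.014 1.109] [ 0.16 -0.02 -0.99]
{'time_s': np.float64(0.1), 'qpos': array([-1.266,  0.3  ,  1.521, -0.   ,  1.321, -0.067]), 'joint_vel': array([ 0.002,  0.001, -0.002,  0.001,  0.001,  0.   ]), 'tau': array([ 2.0000e-03, -5.3264e+01, -3.5329e+01,  7.1000e-02,  2.3000e-02,
       -0.0000e+00]), 'ee_pos': array([ 0.2  , -0.512,  0.205]), 'eef_rot': array([-3.141, -0.   ,  0.372]), 'force': array([-0.224, -1.137, -0.013]), 'moment': array([ 0.011, -0.033, -0.004]), 'grip_force': np.float64(0.0), 'grip_width': np.float64(0.094)}
```

View pics/top0.png

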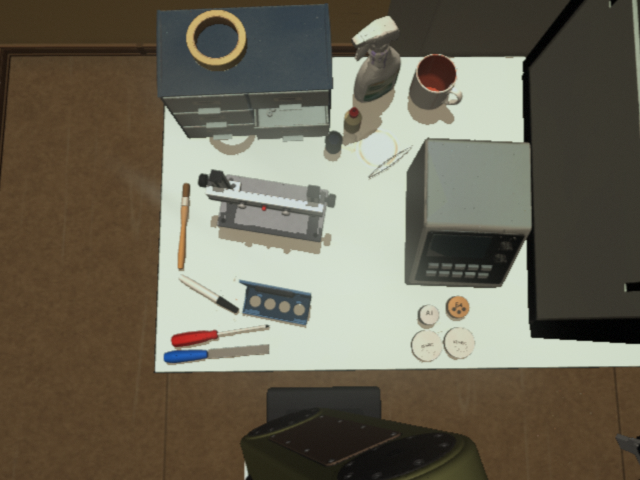

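View pics/side0.png

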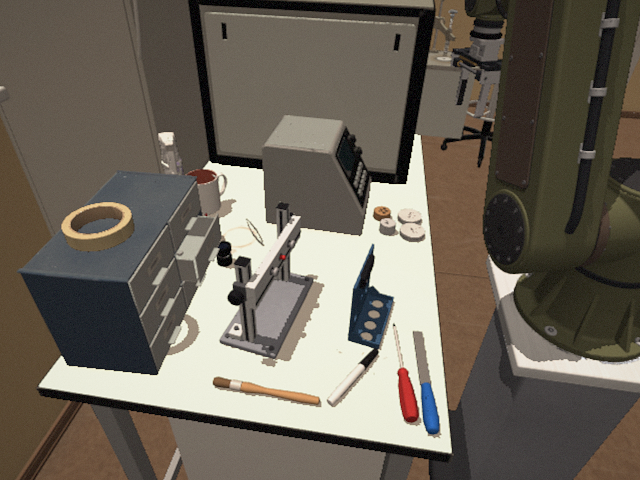

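```bash
cat >h.py <<'E'
import numpy as np,cv2
def ray(c,uv):
    M=np.array(c["camera_from_world"]);R=M[:3,:3];o=-R.T@M[:3,3]
    d=R.T@np.linalg.inv(c["intrinsics"])@np.array([*uv,1.]);return o,d/np.linalg.norm(d)
def onz(c,uv,z):
    o,d=ray(c,uv);return o+d*(z-o[2])/d[2]
def tri(c1,u1,c2,u2):
    o1,d1=ray(c1,u1);o2,d2=ray(c2,u2)
    t=np.linalg.lstsq(np.stack([d1,-d2],1),o2-o1,rcond=None)[0]
    a,b=o1+d1*t[0],o2+d2*t[1];return (a+b)/2,np.linalg.norm(a-b)
def mask(c,lo,hi,box):
    h=cv2.cvtColor(c["color"],cv2.COLOR_RGB2HSV);m=cv2.inRange(h,lo,hi);z=np.zeros_like(m);x0,y0,x1,y1=box;z[y0:y1,x0:x1]=m[y0:y1,x0:x1];return z
def proj(c,p):
    M=np.array(c["camera_from_world"]);q=np.array(c["intrinsics"])@(M[:3,:3]@p+M[:3,3]);return q[:2]/q[2]
E
python3 - <<'E'
import pickle,cv2,numpy as np
from h import *
d=pickle.load(open("d0.pkl","rb"))
P={}
for n,b in(("top",(215,185,320,230)),("side",(270,235,300,275))):
    c=d[n];h=cv2.cvtColor(c["color"],cv2.COLOR_RGB2HSV)
    m=mask(c,(0,130,60),(8,255,255),b)|mask(c,(172,130,60),(180,255,255),b)
    ys,xs=np.nonzero(m);P[n]=(xs.mean(),ys.mean());print(n,P[n],len(xs))
print(tri(d["top"],P["top"],d["side"],P["side"]))
for z in(.138,.15,.162):print(onz(d["top"],P["top"],z))
t=d["top"]["color"][165:335,180:345];cv2.imwrite("pics/tc.png",cv2.resize(t,None,fx=3.5,fy=3.5,interpolation=2)[:,:,::-1])
t=d["side"]["color"][200:360,215:400];cv2.imwrite("pics/sc.png",cv2.resize(t,None,fx=3.7,fy=3.7,interpolation=2)[:,:,::-1])
E
```

```text
top (np.float64(263.5), np.float64(207.71428571428572)) 14
side (np.float64(282.46153846153845), np.float64(256.7307692307692)) 26
(array([0.5765539 , 0.11106158, 0.14331245]), np.float64(0.0016191067192643388))
[0.57853608 0.11164631 0.138     ]
[0.57592831 0.11044192 0.15      ]
[0.57332054 0.10923752 0.162     ]
```

View pics/tc.png

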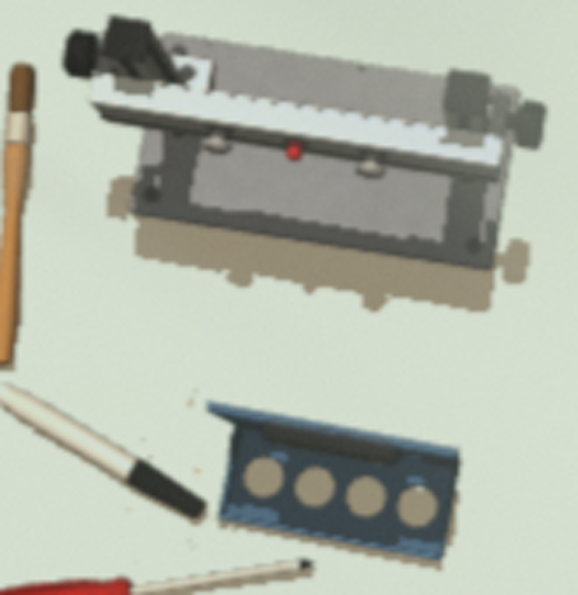

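View pics/sc.png

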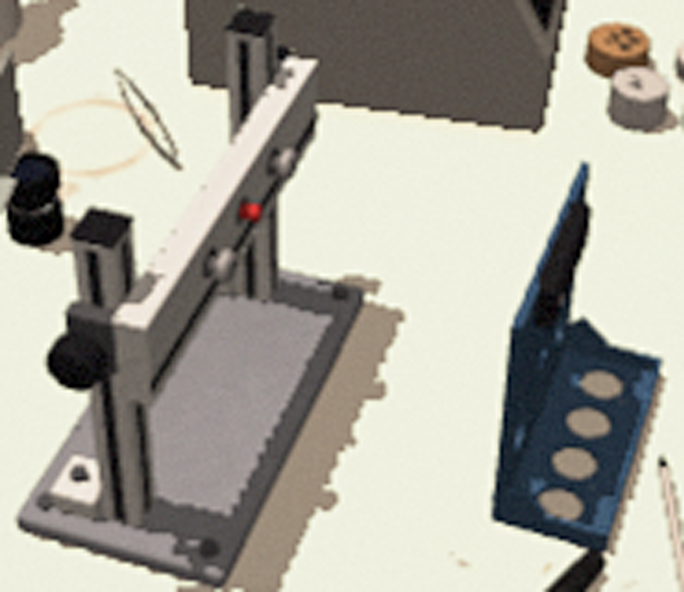

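```bash
python3 - <<'E'
import pickle
from h import *
d=pickle.load(open("d0.pkl","rb"));T,S=d["top"],d["side"]
t=lambda x,y:np.array([x/3.5+180-.4,y/3.5+165-.4]); s=lambda x,y:np.array([x/3.7+215-.4,y/3.7+200-.4])
for n,a,b,z in(("barL",(93,100),(150,322),.161),("barR",(500,163),(318,63),.161),("holL",(208,404),(514,326),.132),("holR",(460,450),(585,165),.132),
 ("studL",(216,142),(221,263),.143),("studR",(370,166),(284,161),.143)):
    p,e=tri(T,t(*a),S,s(*b));print(n,p.round(4),round(e,4),onz(T,t(*a),z).round(4))
f=lambda a,z:onz(T,t(*a),z)
for n,a,b,z in(("bar",(93,100),(500,163),.161),("hol",(208,404),(460,450),.132),("shelffront",(221,522),(441,563),.014)):
    A,B=f(a,z),f(b,z);v=A-B;print(n,np.linalg.norm(v).round(4),"yaw",np.arctan2(-v[0],v[1]).round(4),((A+B)/2).round(4))
E
```

```text
barL [0.5991 0.2109 0.1611] 0.0032 [0.6007 0.2111 0.161 ]
barR [0.5646 0.0049 0.1591] 0.0043 [0.5664 0.005  0.161 ]
holL [0.4474 0.1551 0.1316] 0.0016 [0.4482 0.155  0.132 ]
holR [0.422  0.0268 0.1285] 0.0033 [0.4234 0.0266 0.132 ]
studL [0.5817 0.1509 0.1444] 0.0009 [0.5825 0.1512 0.143 ]
studR [0.5682 0.0717 0.1446] 0.0013 [0.5692 0.0718 0.143 ]
bar 0.209 yaw -0.1649 [0.5836 0.1081 0.161 ]
hol 0.1308 yaw -0.1905 [0.4358 0.0908 0.132 ]
shelffront 0.1269 yaw -0.1934 [0.3788 0.1015 0.014 ]
```

```bash
python3 -m pendant '[[[1.35,3.55,0],0.0595],[[1.35,3.55,0],0.0595],[[1.35,3.55,0],0.0595],[[1.35,3.55,0],0.0595],[[1.35,3.55,0],0.0595],[[1.35,3.55,0],0.0595],[[1.35,3.55,0],0.0595],[[1.35,3.55,0],0.0595],[[1.35,3.55,0],0.0595],[[1.35,3.55,0],0.0595],[[1.35,3.55,0],0.0595],[[1.35,3.55,0],0.0595],[[1.35,3.55,0],0.0595],[[1.35,3.55,0],0.0595],[[1.35,3.55,0],0.0595],[[1.35,3.55,0],0.0595],[[1.35,3.55,0],0.0595],[[0,0,0],0],[[0,0,0],0]]' 1 20
python3 - <<'E'
from station import ctrl
import cv2,pickle,numpy as np
c=ctrl.camera("wrist");pickle.dump(c,open("w1.pkl","wb"));cv2.imwrite("pics/w1.png",c["color"][:,:,::-1])
o=ctrl.get_obs();print(o["time_s"],o["ee_pos"],o["eef_rot"])
E
```

```text
time_s: 1.68
ee_pos: [0.4291, 0.0923, 0.2049]
eef_rot: [-3.14, 0.0, 1.386]
force: [-0.4, -1.1, 0.3]
grip_width: 0.094
grip_force: 0.0
1.7333 [0.42896363 0.09118376 0.20500773] [-3.14058838e+00  5.03601040e-04  1.38401204e+00]
```

View pics/w1.png

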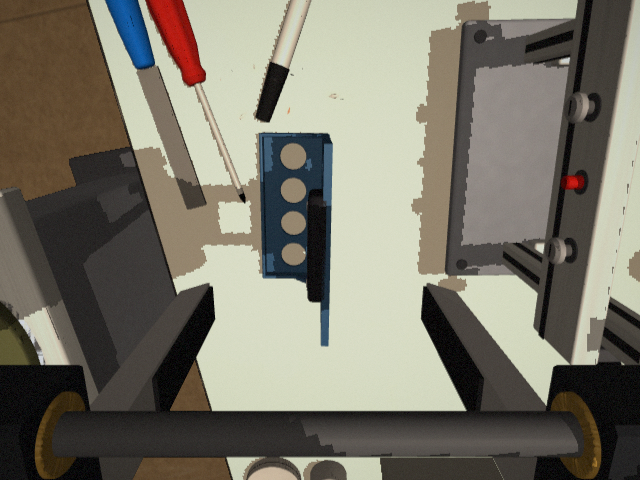

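```bash
python3 - <<'E'
import pickle
from h import *
w=pickle.load(open("w1.pkl","rb"));d=pickle.load(open("d0.pkl","rb"))
for n,uv,z in(("platL",(332,143),.132),("platR",(328.5,345),.132),("gripL",(326,190),.132),("gripR",(325,302),.132),("gripfL",(309,192),.132),("gripfR",(308,300),.132),
 ("studL",(574,108),.144),("studR",(555,251),.144),("catch",(567,183),.144)):
    print(n,onz(w,uv,z).round(4))
print(tri(w,(567,183),d["side"],(282.46,256.73)))
E
```

```text
platL [0.45   0.1549 0.132 ]
platR [0.4251 0.0275 0.132 ]
gripL [0.4418 0.1288 0.132 ]
gripR [0.4283 0.0582 0.132 ]
gripfL [0.4317 0.1295 0.132 ]
gripfR [0.4179 0.0615 0.132 ]
studL [0.5797 0.1499 0.144 ]
studR [0.5672 0.0708 0.144 ]
catch [0.5751 0.11   0.144 ]
(array([0.57617351, 0.10945817, 0.14185515]), np.float64(0.00011744090726280621))
```

```bash
python3 -m pendant '[[[0.15,0.13,-2.1],0],[[0,0,-2.1],0],[[0,0,-2.1],0],[[0,0,-2.1],0],[[0,0,-2],0],[[0,0,0],0],[[0,0,0],0]]' 1 45; python3 -m pendant '[[[0,0,0],0],[[0,0,0],0],[[0,0,0],0],[[0,0,0],0],[[0,0,0],0],[[0,0,0],0],[[0,0,0],0],[[0,0,0],0]]' 0 45
```

```text
time_s: 2.32
ee_pos: [0.4304, 0.0913, 0.1015]
eef_rot: [-3.14, 0.001, 1.381]
force: [0.1, 0.2, 1.2]
grip_width: 0.0941
grip_force: 0.0
time_s: 2.98
ee_pos: [0.4308, 0.0924, 0.1015]
eef_rot: [3.142, 0.0, 1.383]
force: [0.6, 0.2, -1.4]
grip_width: 0.0443
grip_force: 0.0
```

```bash
python3 -m pendant '[[[0,0,0],0],[[0,0,0],0],[[0,0,0],0],[[0,0,0],0],[[0,0,0],0],[[0,0,0],0],[[0,0,0],0],[[0,0,0],0]]' 0 45;python3 -m pendant '[[[0,0,1],0],[[0,0,2],0],[[0,0,2],0],[[0,0,2],0],[[0,0,2],0],[[0,0,1.3],0.024],[[0,0,0],0],[[0,0,0],0],[[0,0,0],0]]'
python3 - <<'E'
from station import ctrl
import cv2,pickle,numpy as np
d={}
for n in("wrist","side","top"):
    d[n]=ctrl.camera(n)
pickle.dump(d,open("d2.pkl","wb"))
w=cv2.resize(d["wrist"]["color"],(640,480));s=cv2.resize(d["side"]["color"][150:330,250:410],(533,600),interpolation=2)
cv2.imwrite("pics/w2.png",w[:,:,::-1])
cv2.imwrite("pics/s2.png",s[:,:,::-1])
o=ctrl.get_obs();print(o["time_s"],o["ee_pos"],o["eef_rot"],o["force"],o["grip_width"])
E
```

```text
time_s: 3.65
ee_pos: [0.4308, 0.0924, 0.1014]
eef_rot: [-3.142, 0.0, 1.383]
force: [0.4, 0.6, -0.0]
grip_width: 0.0141
grip_force: 45.0
time_s: 4.4
ee_pos: [0.4303, 0.0923, 0.2036]
eef_rot: [-3.14, 0.0, 1.407]
force: [-0.7, -0.1, -3.9]
grip_width: 0.0139
grip_force: 45.0
4.55 [0.43040534 0.09231423 0.20354599] [-3.13990286e+00  4.87082754e-04  1.40688862e+00] [-0.23238149 -0.08442446 -3.17165025] 0.013834096914560341
```

View pics/w2.png

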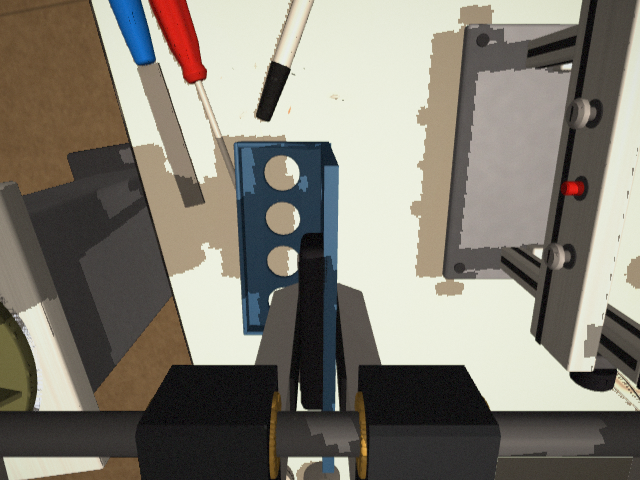

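```bash
python3 -m pendant '[[[2.3,0.45,0.04],0],[[2.3,0.45,0.04],0],[[2.3,0.45,0.04],0],[[2.3,0.45,0.04],0],[[1.5,0.35,0.04],0],[[0.8,0.12,0],0],[[0,0,0],0],[[0,0,0],0],[[0,0,0],0]]'
python3 - <<'E'
from station import ctrl
import cv2,pickle,numpy as np
d={}
for n in("wrist","side","top"):
    d[n]=ctrl.camera(n)
pickle.dump(d,open("d3.pkl","wb"))
w=cv2.resize(d["wrist"]["color"][100:340,200:520],(800,600),interpolation=2)
s=cv2.resize(d["side"]["color"][130:280,220:380],(640,600),interpolation=2)
cv2.imwrite("pics/w3.png",w[:,:,::-1])
cv2.imwrite("pics/s3.png",s[:,:,::-1])
o=ctrl.get_obs();print(o["time_s"],o["ee_pos"],o["eef_rot"],o["force"],o["grip_width"])
E
```

```text
time_s: 5.3
ee_pos: [0.545, 0.1149, 0.2063]
eef_rot: [-3.141, 0.0, 1.407]
force: [-0.2, 0.4, -4.3]
grip_width: 0.0139
grip_force: 45.0
5.45 [0.54533625 0.11499221 0.2067475 ] [ 3.14129591e+00 -1.09005557e-04  1.40722001e+00] [-0.03415978  0.11391667 -3.49400541] 0.013455205742131262
```

View pics/w3.png

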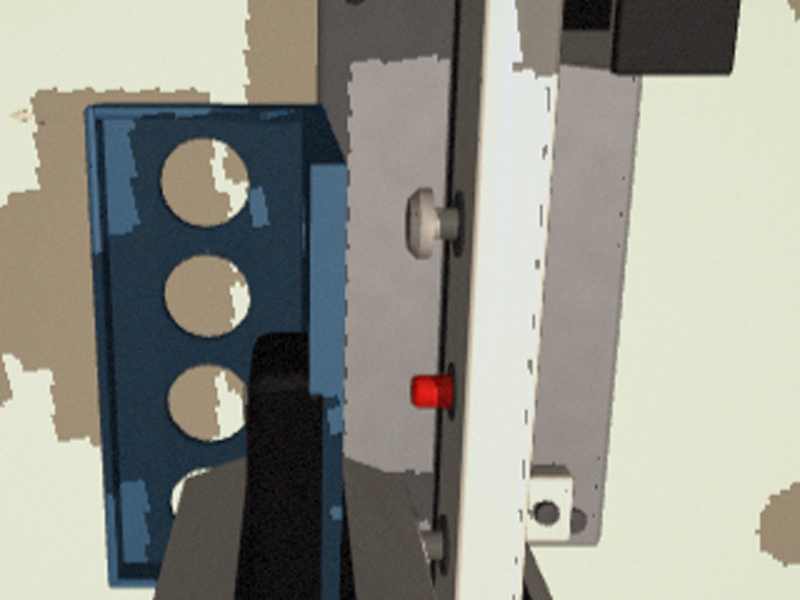

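View pics/s3.png

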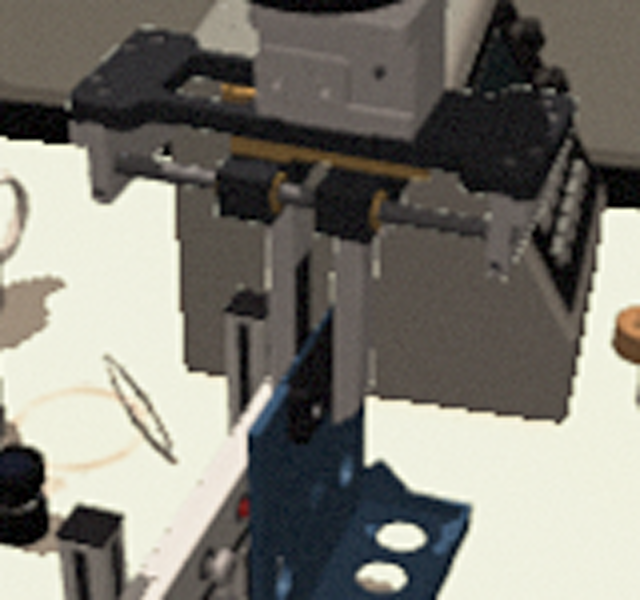

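```bash
python3 - <<'E'
import pickle
from h import *
d=pickle.load(open("d3.pkl","rb"));w=d["wrist"];yaw=-.1636
xb=np.array([np.cos(yaw),np.sin(yaw)]);yb=np.array([-xb[1],xb[0]])
t=lambda x,y:(x/2.5+200-.3,y/2.5+100-.3)
z0=.2065-.1015
for n,a,z in(("plateL back top",(347,163),z0+.132),("plateL front top",(310,165),z0+.132),("back top lower",(345,395),z0+.132),("studL",(424,222),.144),("catch",(432,391),.144),("studR",(433,545),.144),
  ("neckL",(455,223),.144),("barfront top",(487,0),.162),("barfront top lo",(456,600),.162),("shelf L",(88,106),z0+.014),("shelf R",(110,586),z0+.014)):
    p=onz(w,t(*a),z);print(n,p.round(4),"xb %.4f yb %.4f"%(p[:2]@xb,p[:2]@yb))
print("tcp",np.array([.5452,.115])@xb,np.array([.5452,.115])@yb)
E
```

```text
plateL back top [0.5635 0.1777 0.237 ] xb 0.5270 yb 0.2671
plateL front top [0.5584 0.1783 0.237 ] xb 0.5219 yb 0.2669
back top lower [0.5582 0.1447 0.237 ] xb 0.5271 yb 0.2336
studL [0.5813 0.1504 0.144 ] xb 0.5491 yb 0.2431
catch [0.5779 0.1102 0.144 ] xb 0.5523 yb 0.2029
studR [0.5731 0.0704 0.144 ] xb 0.5539 yb 0.1628
neckL [0.5882 0.149  0.144 ] xb 0.5561 yb 0.2429
barfront top [0.5977 0.1956 0.162 ] xb 0.5578 yb 0.2903
barfront top lo [0.5755 0.0649 0.162 ] xb 0.5572 yb 0.1578
shelf L [0.5072 0.187  0.119 ] xb 0.4699 yb 0.2671
shelf R [0.4851 0.0596 0.119 ] xb 0.4689 yb 0.1378
tcp 0.5191899445244385 0.20226181425249443
```

```bash
python3 -m pendant '[[[0.5,-0.01,-0.05],0],[[0.5,-0.08,0],0],[[0.5,-0.08,0],0],[[0.2,-0.03,0],0],[[0,0,0],0],[[0,0,0],0]]';for i in 1; do python3 -m pendant '[[[0.2,-0.03,0],0],[[0.1,-0.02,0],0],[[0,0,0],0],[[0,0,0],0]]'; done
```

```text
time_s: 5.95
ee_pos: [0.5628, 0.113, 0.2057]
eef_rot: [-3.141, 0.0, 1.407]
force: [-0.3, 0.7, -3.7]
grip_width: 0.0138
grip_force: 45.0
time_s: 6.28
ee_pos: [0.5658, 0.1126, 0.206]
eef_rot: [3.142, -0.0, 1.407]
force: [0.6, -0.4, -3.0]
grip_width: 0.0133
grip_force: 45.0
```

```bash
python3 -m pendant '[[[0.1,-0.016,0],0],[[0.1,-0.016,0],0],[[0,0,0],0],[[0,0,0],0]]'
```

```text
time_s: 6.62
ee_pos: [0.5677, 0.1123, 0.2059]
eef_rot: [-3.141, 0.0, 1.407]
force: [-2.7, 0.5, -2.7]
grip_width: 0.0137
grip_force: 45.0
```

```bash
python3 -m pendant '[[[0.1,-0.016,0],0],[[0,0,0],0],[[0,0,0],0]]'; python3 -m pendant '[[[0.1,-0.016,0],0],[[0,0,0],0],[[0,0,0],0]]'
```

```text
time_s: 6.87
ee_pos: [0.5687, 0.1121, 0.2059]
eef_rot: [-3.141, -0.0, 1.407]
force: [-2.7, 0.7, -2.2]
grip_width: 0.0132
grip_force: 45.0
time_s: 7.12
ee_pos: [0.5698, 0.112, 0.2059]
eef_rot: [-3.141, 0.0, 1.407]
force: [-3.3, 1.6, -2.1]
grip_width: 0.0136
grip_force: 45.0
```

```bash
python3 -m pendant '[[[0.1,-0.016,0],0],[[0.1,-0.016,0],0],[[0,0,0],0],[[0,0,0],0]]'; python3 -m pendant '[[[0.1,-0.016,0],0],[[0,0,0],0],[[0,0,0],0]]'
```

```text
time_s: 7.45
ee_pos: [0.5718, 0.1116, 0.2059]
eef_rot: [-3.141, 0.0, 1.407]
force: [-4.8, 1.3, -1.7]
grip_width: 0.0135
grip_force: 45.0
time_s: 7.7
ee_pos: [0.5728, 0.1115, 0.2059]
eef_rot: [-3.141, 0.0, 1.407]
force: [-4.8, -0.2, -1.4]
grip_width: 0.0138
grip_force: 45.0
```

```bash
python3 -m pendant '[[[0.1,-0.016,0],0],[[0,0,0],0],[[0,0,0],0]]'; python3 -m pendant '[[[0.1,-0.016,0],0],[[0,0,0],0],[[0,0,0],0]]'
```

```text
time_s: 7.95
ee_pos: [0.5737, 0.1113, 0.2059]
eef_rot: [-3.141, 0.0, 1.407]
force: [-5.9, 0.6, -1.4]
grip_width: 0.0138
grip_force: 45.0
time_s: 8.2
ee_pos: [0.5747, 0.1112, 0.2059]
eef_rot: [-3.141, 0.0, 1.407]
force: [-6.1, 0.3, -0.5]
grip_width: 0.0139
grip_force: 45.0
```

```bash
python3 -m pendant '[[[0.1,-0.016,0],0],[[0,0,0],0],[[0,0,0],0]]'; python3 -m pendant '[[[0.1,-0.016,0],0],[[0,0,0],0],[[0,0,0],0]]'
python3 - <<'E'
from station import ctrl
import cv2,pickle,numpy as np
d={}
for n in("wrist","side"):
    d[n]=ctrl.camera(n)
pickle.dump(d,open("d4.pkl","wb"))
w=cv2.resize(d["wrist"]["color"][100:340,200:520],(533,400),interpolation=2)
s=cv2.resize(d["side"]["color"][180:330,215:315],(267,400),interpolation=2)
cv2.imwrite("pics/d4.png",np.hstack([w,s])[:,:,::-1])
E
```

```text
time_s: 8.45
ee_pos: [0.5755, 0.111, 0.2059]
eef_rot: [-3.141, 0.0, 1.407]
force: [-6.3, 0.3, -0.7]
grip_width: 0.0137
grip_force: 45.0
time_s: 8.7
ee_pos: [0.576, 0.111, 0.2059]
eef_rot: [-3.139, 0.0, 1.407]
force: [-11.4, 0.7, 0.2]
grip_width: 0.0135
grip_force: 45.0
```

View pics/d4.png

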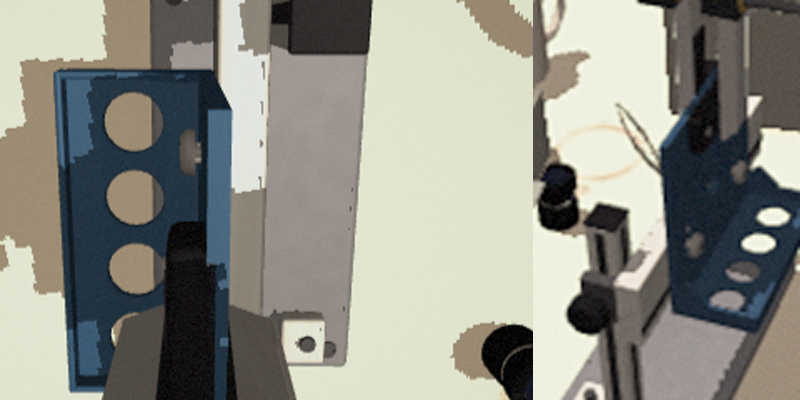

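```bash
python3 -m pendant '[[[0,0,-0.15],0],[[0,0,-0.15],0],[[0,0,0],0],[[0,0,0],0]]'; python3 -m pendant '[[[0,0,-0.15],0],[[0,0,-0.15],0],[[0,0,0],0],[[0,0,0],0]]'
```

```text
time_s: 9.13
ee_pos: [0.5759, 0.1111, 0.2027]
eef_rot: [-3.139, 0.0, 1.407]
force: [-10.5, 2.3, -0.6]
grip_width: 0.0137
grip_force: 45.0
time_s: 9.47
ee_pos: [0.5759, 0.1111, 0.1997]
eef_rot: [-3.139, 0.0, 1.407]
force: [-9.9, 2.1, -0.8]
grip_width: 0.0139
grip_force: 45.0
```

```bash
python3 -m pendant '[[[0,0,-0.15],0],[[0,0,-0.15],0],[[0,0,0],0],[[0,0,0],0]]'; python3 -m pendant '[[[0,0,-0.15],0],[[0,0,-0.15],0],[[0,0,0],0],[[0,0,0],0]]'
```

```text
time_s: 9.8
ee_pos: [0.5758, 0.1112, 0.1967]
eef_rot: [-3.139, 0.0, 1.407]
force: [-11.6, 2.2, 0.0]
grip_width: 0.0136
grip_force: 45.0
time_s: 10.13
ee_pos: [0.5758, 0.1112, 0.1936]
eef_rot: [-3.139, 0.0, 1.408]
force: [-11.3, 3.2, -0.7]
grip_width: 0.0132
grip_force: 45.0
```

12.3 mm down; now 1 mm steps.

```bash
python3 -m pendant '[[[0,0,-0.1],0],[[0,0,-0.1],0],[[0,0,0],0],[[0,0,0],0]]'; python3 -m pendant '[[[0,0,-0.1],0],[[0,0,0],0],[[0,0,0],0]]'
```

```text
time_s: 10.47
ee_pos: [0.5757, 0.1112, 0.1916]
eef_rot: [-3.139, 0.0, 1.408]
force: [-11.6, 3.0, -0.3]
grip_width: 0.0136
grip_force: 45.0
time_s: 10.72
ee_pos: [0.5757, 0.1112, 0.1906]
eef_rot: [-3.138, 0.0, 1.408]
force: [-12.6, 2.8, 0.4]
grip_width: 0.0137
grip_force: 45.0
```

```bash
python3 -m pendant '[[[0,0,-0.1],0],[[0,0,0],0],[[0,0,0],0]]'; python3 -m pendant '[[[0,0,-0.1],0],[[0,0,0],0],[[0,0,0],0]]'
```

```text
time_s: 10.97
ee_pos: [0.5757, 0.1112, 0.1898]
eef_rot: [-3.139, 0.0, 1.408]
force: [-13.4, 2.5, 1.4]
grip_width: 0.0137
grip_force: 45.0
time_s: 11.22
ee_pos: [0.5756, 0.1112, 0.1888]
eef_rot: [-3.139, 0.0, 1.408]
force: [-14.4, 2.7, 2.4]
grip_width: 0.0134
grip_force: 45.0
```

```bash
python3 -m pendant '[[[-0.03,0,-0.1],0],[[0,0,0],0],[[0,0,0],0]]'; python3 -m pendant '[[[0,0,-0.05],0],[[0,0,0],0],[[0,0,0],0]]'
python3 - <<'E'
from station import ctrl
import cv2,pickle,numpy as np
d={}
for n in("wrist","side"):
    d[n]=ctrl.camera(n)
w=cv2.resize(d["wrist"]["color"][100:340,200:520],(533,400),interpolation=2)
s=cv2.resize(d["side"]["color"][180:330,215:315],(267,400),interpolation=2)
cv2.imwrite("pics/d5.png",np.hstack([w,s])[:,:,::-1])
E
```

```text
time_s: 11.47
ee_pos: [0.5756, 0.1112, 0.1884]
eef_rot: [-3.14, -0.0, 1.408]
force: [-12.7, 3.3, 5.0]
grip_width: 0.0138
grip_force: 45.0
time_s: 11.72
ee_pos: [0.5757, 0.1113, 0.1883]
eef_rot: [-3.14, -0.0, 1.408]
force: [-14.5, 2.0, 9.0]
grip_width: 0.0138
grip_force: 45.0
```

View pics/d5.png

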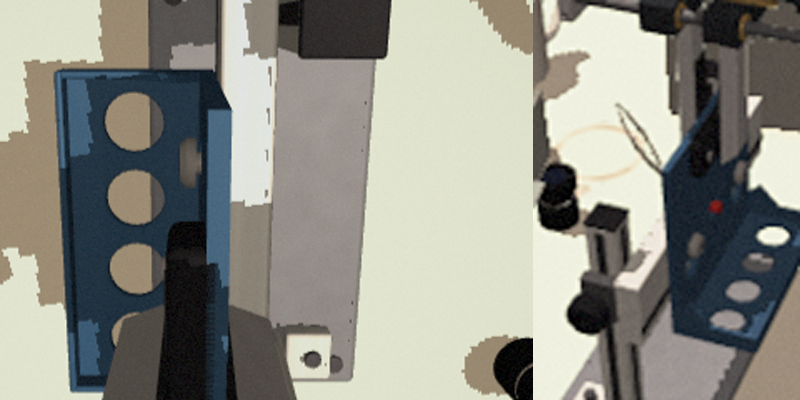

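```bash
python3 -m pendant '[[[-0.04,0.01,0.1],0],[[0,0,0],0],[[0,0,0],0]]'; python3 -m pendant '[[[0,0,0],0],[[0,0,0],0],[[0,0,0],0],[[0,0,0],0],[[0,0,0],0],[[0,0,0],0],[[0,0,0],0],[[0,0,0],0]]' 0.5; python3 -m pendant '[[[0,0,0.5],0],[[0,0,1],0],[[0,0,2],0],[[0,0,2],0],[[0,0,2],0],[[0,0,2],0],[[0,0,2],0],[[0,0,0],0],[[0,0,0],0],[[0,0,0],0]]'
python3 - <<'E'
from station import ctrl
import cv2,numpy as np
s=ctrl.camera("side")["color"];w=ctrl.camera("wrist")["color"]
s=cv2.resize(s[170:330,200:330],(325,400),interpolation=2);w=cv2.resize(w[100:400,200:540],(453,400))
cv2.imwrite("pics/d6.png",np.hstack([w,s])[:,:,::-1])
E
```

```text
time_s: 12.07
ee_pos: [0.5755, 0.1113, 0.1886]
eef_rot: [-3.14, -0.0, 1.407]
force: [-9.8, 2.3, 1.2]
grip_width: 0.0138
grip_force: 45.0
time_s: 12.73
ee_pos: [0.5762, 0.1109, 0.1885]
eef_rot: [3.141, -0.0, 1.407]
force: [0.3, 0.1, -0.2]
grip_width: 0.0468
grip_force: 0.0
time_s: 13.57
ee_pos: [0.5759, 0.1109, 0.3029]
eef_rot: [-3.141, 0.0, 1.407]
force: [0.2, 0.4, -0.3]
grip_width: 0.0468
grip_force: 0.0
```

View pics/d6.png

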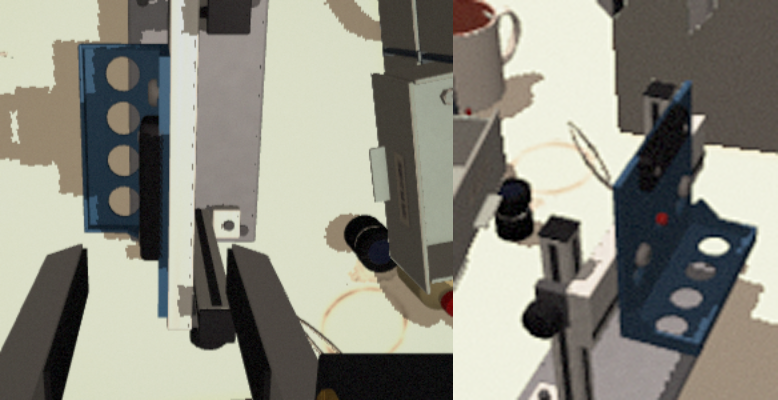

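The holder hangs flat on the bar with the red catch showing through its window (662,218), and the gripper is well clear of it.

```bash
python3 -c "
from station import ctrl
print(ctrl.hand_in())"
```

```text
the job is handed in; nothing more can be done
None
```

The holder hangs on the rail, flat against the bar and fully home, with the red catch out through its window; I let go, moved the gripper clear, and handed the job in at about 14 s (no verdict was shown).

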